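# Change over the trays of a two-lane vial reader

## Task

One of the two trays of the small vial reader, the empty one, has been left standing out. With a fingertip gently push that empty tray fully home against its stop; only then hook a fingertip behind the front lip of the other tray, the one with the two vials in it, and draw it gently out along its rail as far as it goes, so that the vials are ready to be taken. Grip or lift nothing, do not touch the vials, which must stay standing in their wells, and leave the other things on the table where they are.

Things in the scene. Friction and masses are not known exactly. Their poses are not given: they have to be found in the camera images.
- dock: vial reader, fixed to the table: aluminium base plate 186 x 166 mm, 8 mm thick, with a grey reader head across its +x end (30 mm deep, 162 mm wide, top 70 mm above the table). Origin: centre of the plate's underside, on the table; z up. Both trays slide out along its -x. The two lanes lie 40 mm either side of its x axis; which tray is in which lane changes.
- lane_a: the fixed lane that carries the loaded tray: two side rails 146 mm long, 78 mm over their outsides, tops 26 mm above the table. Origin on the base plate, 8 mm above the table, midway between the rails; axes as the reader's.
- lane_b: the same for the lane of the empty tray.
- tray_a (a joint): travel of the loaded tray (the one with the two vials), m: 0 = fully home, 0.09 = drawn out to its stop. It starts home. The slide stays where it is left; it drags with about 2 N plus 6 N per m/s; tray and lip move along the -x axis of dock as the value grows.
- tray_b (a joint): travel of the empty tray, m: 0 = fully home, 0.09 = out to its stop; starts somewhere between 0.045 and 0.085. Same drag and direction as the loaded tray.
- lip_a (a point): top middle of the loaded tray's front lip, 51 mm above the table; axes as the reader's (x from the lip into the tray). Grey tray 120 x 60 mm; upright lip 60 mm wide, 7 mm thick, bead on top 8.4 mm thick; behind it an empty pocket 50 mm long, 54 mm wide, its floor 35 mm below the lip's top; then a block 64 mm long, 20 mm above that floor, with two vial wells.
- lip_b (a point): the same point, with the same axes, on the lip of the empty tray, which is the same shape as the loaded one.
- pocket_a (a point): the middle of the pocket floor of the loaded tray, 29 mm behind the middle of its lip, 16 mm above the table; the place for a hooking fingertip.
- sample_0: capped glass vial, 22 mm across and 54 mm tall, loose, standing in the front well of the loaded tray; its top is 72 mm above the table. Origin at the centre of its underside, z up its axis.
- sample_1: the same kind of vial in the rear well of the loaded tray.
- well_a0 (a point): the middle of the floor of the front well of the loaded tray (well 26 mm across, 18 mm deep, its floor 18 mm above the table), 71.5 mm behind the middle of the lip.
- well_a1 (a point): the middle of the floor of the rear well of the loaded tray, 30 mm farther from the lip.
- cap: bystander: round blue screw cap, 52 mm across, 30 mm tall, loose. Origin at the centre of its underside.
- petri: bystander: flat round glass dish, 68 mm across, 14 mm tall, loose. Origin at the centre of its underside.
- flask: bystander: small round white bottle with a blue cap, 50 mm across, 100 mm tall, loose. Origin at the centre of its underside.

How it is judged:
On the way, in this order (a step that is already met when the one before it is completed fails the run):
1. the empty tray is fully home (within 5 mm) while the loaded tray is still in (value of joint tray_b below 0.005 m and value of joint tray_a below 0.02 m), for 0.2 s.
2. the loaded tray is drawn out to its stop (within 7 mm), the empty tray still home (value of joint tray_a above 0.083 m and value of joint tray_b below 0.008 m), for 0.2 s.
At the end, for the whole second after the job is handed in: The loaded tray is out to its stop (at least 83 of 90 mm) and at rest, the empty tray is home (within 8 mm), and both vials stand at rest in their wells (within 8 mm of the well floor's middle, tilted less than 0.25 rad) (all of step 2 and velocity of joint tray_a between -0.01 and 0.01 m/s and distance between sample_0 and well_a0 below 0.008 m and distance between sample_1 and well_a1 below 0.008 m and angle between each of sample_0, sample_1's own z axis and vertical below 0.25 rad and linear speed of each of sample_0, sample_1 below 0.02 m/s); the robot touches nothing.
It fails at once if the loaded tray is drawn (beyond 20 mm) before the empty one is home (still out by more than 15 mm) (value of joint tray_a above 0.02 m and value of joint tray_b above 0.015 m).
It fails at once if a vial is touched by the robot (more than 1 N) (contact force between any of the fingers, the arm and sample_0 above 1 N or contact force between any of the fingers, the arm and sample_1 above 1 N).
It fails at once if a vial is lifted out of its well, tipped or thrown about (more than 12 mm from the well floor's middle, or tilted more than 0.4 rad) (distance between sample_0 and well_a0 above 0.012 m or distance between sample_1 and well_a1 above 0.012 m or angle between any of sample_0, sample_1's own z axis and vertical above 0.4 rad).
It fails at once if a bystander (cap, dish or bottle) is moved more than 15 mm or lifted (distance of any of cap, petri, flask from where it was at the start of the episode above 0.015 m).
It fails at once if a tray or its lane is pushed or pulled with more than 60 N (contact force between the fingers and lane_a above 60 N or contact force between the fingers and lane_b above 60 N).
It also fails if it takes over 48 s, if anything falls off the work surface, if the arm or the gripper's body presses on something with over 40 N, if the wrist force passes 120 N, or if a joint passes its speed limit or range.

## Robot

A 6-joint arm with a two-finger parallel gripper is mounted at the origin on the work surface; the furniture and walls round the work are solid. World frame = base frame: x ahead of the robot, y to its left, z up, the work surface at z = 0. Lengths are in m, angles in rad, forces in N, time in s.
With the tool pointing down it reaches from about 0.35 to 0.85 m from the base axis. Payload 8.1 kg.
Tool frame: the origin (TCP) lies at the centre of the arm's flange, where the gripper is bolted on; the fingertips stand 186 mm ahead of it and the grasp point (between the pads) lies 167 mm ahead of it; z points along the fingers, y is the line along which they close (so a half turn about z gives the same grasp; the last joint's range is limited). The gripper opens to 93 mm and grips with 3 to 60 N. Pads are 15 mm wide; open, the fingers measure 128 mm over their backs; the gripper's body (75 mm by 188 mm) begins 65 mm behind the grasp point.
Start: joints at [1.078, 0.13, 1.488, -0, 1.523, -0.085], TCP at [0.238, 0.551, 0.405] pointing down, gripper open.
Joint ranges: [-2.96, 2.96], [-0.89, 2.26], [0.02, 2.5], [-1.34, 4.48], [0, 2.73], [-2.66, 2.66]. Speed limits (rad/s): [2.39, 2.39, 2.79, 3.14, 3.14, 3.14].

## Interface

Orientations are given as a rotation vector (axis times angle).
In Python, from plant import read_state, read_camera, camera_params, robot gives the robot as it stands.
- The arm moves only by the tool carry_out, never from a script. Its argument "targets" is a list of rows, each an object of numbers: "hand": the opening in per cent of the stroke, from 0 (shut) to 100 (fully open); "x", "y", "z": the shift along the tool's x, y, z in m; "ax", "ay", "az": the turn, a rotation vector about the tool's x, y, z in rad. In form: [{"hand": .., "x": .., "y": .., "z": .., "ax": .., "ay": .., "az": ..}, ...]. A call has 1 to 8 rows; each row is the pose to reach, as a shift and turn from the pose commanded when the call began, along the tool's axes at that moment; what a row does not reach only later rows make up. A row lasts 1/8 s, in which the tool goes at most 62.5 mm and 10.7 degrees, less where a joint would pass 70% of its speed; a pose out of reach is approached as far as the arm can. A call with a gripper value outside its range is refused whole. The fingers move at their own pace and stop on an object; "newtons" is the grip in N (left out, the last holds). Time passes only in rows, so rows that repeat a pose let the fingers close. It gives the time, the measured TCP pose, the force, the opening and the grip force at its end, in the units of the state.
- read_state(): the state, without advancing time (a new reading comes with each control period).
- read_camera(name): name is "scene" or "top" or "wrist"; returns (picture, depth): 420x560x3 uint8, blue, green, red; 420x560 float32, m along the optical axis (not along the pixel's ray), 0 where there is no reading.
- camera_params(name): a dict with "fx", "fy", "cx", "cy" (pixels), "position" and "rotation" of the camera in the world. Camera axes: x right, y up, looking along -z (the intrinsics and any distortion apply to the point x, -y, -z); pixel columns grow to the right and rows downward; lengths in m; the calibration is good to about 2 mm. A picture is of the moment at which its call begins: read the wrist's pose just before it. camera_params takes no time and is no camera call; for the wrist camera it gives the pose at the moment of the call.
- robot.close_job(): hands the job in; it is judged then, once.
The state is a dict: "t": time; "q": joint angles; "dq": joint speeds; "joint_torque": joint torques, N m; "tool_pos": TCP position; "orientation": TCP orientation; "force": force on the tool from outside, world axes, zero at the start; "wrist_torque": the same for the moment, N m; "opening": finger opening in m; "gripper_force": force on a finger pad.
Only numpy, scipy, OpenCV 4.12 (cv2) and the standard library are available. Lean on these libraries where they do the work, as an engineer would, in place of code of your own. Each camera call takes 0.05 s, during which the arm holds its last target. There are 200 camera calls.

## Working session

There is one attempt and no reset: what is moved stays moved. The work goes in short steps, Python scripts to look and compute and a tool call to move; the robot and the scene stay as the last step left them, time stands still between calls to the robot, and variables do not carry over. Pictures are saved under pics/ and viewed, at most 10 in all, crops included, and the job is handed in when it is done.

Besides the shell and the picture viewer there is one more tool, called after "Emit:" in YAML: its name, and indented under it one key for each argument. carry_out: Moves the arm, as the interface text tells. Its arguments: {"type":"object","properties":{"targets":{"type":"array","items":{"type":"object","properties":{"hand":{"type":"number"},"x":{"type":"number"},"y":{"type":"number"},"z":{"type":"number"},"ax":{"type":"number"},"ay":{"type":"number"},"az":{"type":"number"}}}},"newtons":{"type":"number"}},"required":["targets"]}

```bash
mkdir -p pics
cat > h.py <<'E'
import numpy as np, cv2
from plant import read_state, read_camera, camera_params, robot
def pts(name,d=None):
    p=camera_params(name); im,dep=read_camera(name)
    v,u=np.mgrid[:420,:560]
    c=np.stack([(u-p['cx'])/p['fx']*dep,-(v-p['cy'])/p['fy']*dep,-dep],-1)
    return im,dep,c@np.array(p['rotation']).T+np.array(p['position']),p
E
python3 - <<'E'
from h import *
s=read_state(); print(s['t'],s['tool_pos'],s['orientation'],s['opening'])
ims=[]
for n in('top','scene'):
    im,dep,P,p=pts(n); np.savez(n,im=im,dep=dep,P=P); cv2.imwrite(f'pics/{n}.png',im); print(n,p)
E
```

```text
0.0 [0.23781552 0.55061199 0.40369615] [-6.35987755e-01 -3.07600427e+00  2.75555741e-03] 0.09302776907280665Traceback (most recent call last):
  File "<stdin>", line 5, in <module>
  File "h.py", line 7, in pts
    return im,dep,c@np.array(p['rotation']).T+np.array(p['position']),p
                  ~~~~~~~~~~~~~~~~~~~~~~~~~~~^~~~~~~~~~~~~~~~~~~~~~~~
ValueError: operands could not be broadcast together with shapes (420,560) (3,)
```

```bash
sed -i "s/np.array(p\['rotation'\]).T/R.from_rotvec(p['rotation']).as_matrix().T/; 1a from scipy.spatial.transform import Rotation as R" h.py
python3 - <<'E'
from h import *
for n in('top','scene'):
    im,dep,P,p=pts(n); np.savez(n,im=im,dep=dep,P=P); cv2.imwrite(f'pics/{n}.png',im); print(n,p)
    print(P[200,280],P[300,280])
E
```

```text
top {'fx': 472.3397793008195, 'fy': 472.3397793008195, 'cx': 268.36006601330945, 'cy': 204.50889984554988, 'position': array([ 0.39185994, -0.24773309,  1.11113448]), 'rotation': array([ 0.06850866, -0.05038973, -1.58764754])}
[ 0.48490291 -0.26310513  0.01539778] [ 0.25320016 -0.25886319  0.00070208]
scene {'fx': 421.7194627475202, 'fy': 421.7194627475202, 'cx': 280.0670504520107, 'cy': 207.44922056454644, 'position': array([-0.11999062, -0.56236963,  0.69843926]), 'rotation': array([ 0.72761634, -0.44027713, -0.98305073])}
[ 0.52618    -0.20458842  0.02535779] [ 0.3002922  -0.33458892 -0.00307804]
```

View pics/top.png

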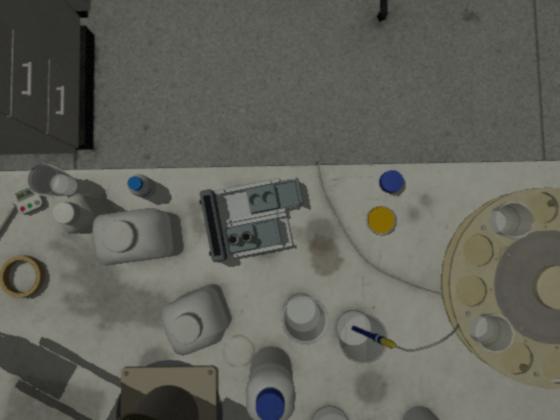

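View pics/scene.png

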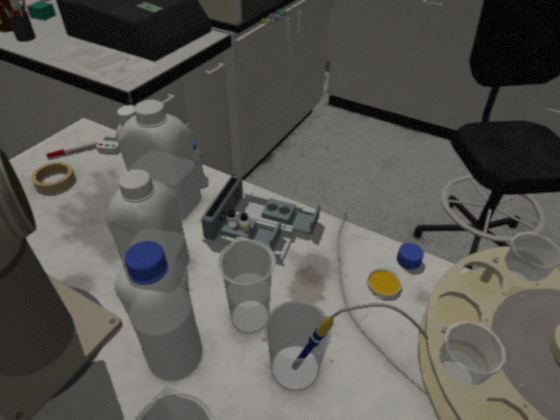

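Run:
```python
from h import *
d=np.load('top.npz'); P=d['P']; im=d['im']
c=cv2.resize(im[165:275,185:315],None,fx=6,fy=5.4,interpolation=cv2.INTER_CUBIC)
cv2.imwrite('pics/c.png',c)
z=(P[170:275:3,190:312:4,2]*1000).astype(int)
for i,r in enumerate(z): print(170+3*i,*r)
```

```text
170 1 -2 0 0 0 -1 0 0 -1 1 0 -1 1 -4 -2 -1 -1 0 3 2 0 -4 2 0 0 0 3 1 2 1 3
173 0 1 0 0 2 0 0 -4 -2 4 -3 -1 2 -1 0 0 0 1 0 1 0 1 -1 -1 0 2 0 0 -3 2 0
176 1 -1 -2 0 0 -4 0 0 -1 0 -2 0 0 0 0 2 0 0 1 0 0 0 0 0 -1 2 0 0 -1 0 6
179 0 0 0 -5 -5 4 -3 0 1 5 2 1 0 0 -1 0 0 4 1 3 2 22 26 1 -1 19 2 47 1 0 0
182 1 0 -1 1 0 -1 -2 0 0 1 -2 -2 -1 -1 1 -2 -1 6 25 22 26 24 22 25 20 15 13 49 4 1 0
185 -1 0 -2 1 0 2 0 1 0 -5 -3 -2 -3 7 26 28 26 25 18 22 35 16 16 14 16 14 17 52 0 5 3
188 -2 1 -3 0 0 3 0 -2 0 6 30 28 24 28 28 20 35 37 35 35 38 16 16 11 16 16 13 50 1 2 1
191 -1 3 2 64 70 69 7 24 23 23 25 5 4 11 39 33 41 34 30 34 36 35 13 16 14 12 14 51 0 1 3
194 -2 -6 1 68 72 70 41 8 7 11 11 10 11 10 9 33 29 37 37 18 15 36 17 16 17 18 20 50 -1 0 0
197 0 -4 0 67 73 72 54 12 14 6 7 8 8 5 8 33 16 22 35 22 17 36 20 14 15 17 16 30 51 -1 1
200 2 0 -2 69 74 71 62 8 8 12 8 10 5 9 10 17 18 15 39 19 18 38 14 15 18 14 19 14 53 0 -2
203 3 0 0 66 71 70 68 1 6 5 8 8 5 11 7 36 19 20 34 34 36 36 16 14 12 17 17 12 45 -1 -1
206 0 -1 -5 69 71 71 72 8 8 7 6 11 5 10 8 34 34 32 36 34 39 35 17 13 19 19 15 1 -1 0 -1
209 0 0 0 -1 
[... 1129 characters left out ...]
1 72 72 70 4 35 34 36 36 33 36 24 17 25 26 27 25 4 10 4 0 1 0 -1 -1 1
251 1 0 -2 0 0 29 71 73 69 22 34 37 26 23 23 26 26 22 22 6 8 -1 -1 1 0 0 -1 1 -2 2 0
254 2 -1 0 -3 -2 30 72 69 69 29 25 23 27 28 29 9 10 3 -5 1 1 -2 0 0 0 -1 -1 1 -1 1 1
257 3 1 1 2 -2 0 70 68 67 37 28 7 8 2 -4 -4 0 0 0 1 -3 0 0 -4 0 2 2 -2 1 0 -1
260 3 -2 -1 0 3 0 70 71 67 2 0 2 0 4 4 -2 0 -1 0 -1 0 2 0 1 0 0 -3 1 0 1 -2
263 -2 -2 1 2 1111 -1 1 1 0 -1 0 0 0 2 3 -1 0 0 -3 1 2 2 1 1 3 0 2 0 0 3 -1
266 0 0 -1 -1 1 2 1 -3 2 0 -3 -1 0 1 -1 -1 -1 0 1 1 0 -1 2 2 -1 0 0 0 0 3 0
269 1 -1 0 3 -3 1 -1 -1 0 0 0 -3 -2 3 0 0 -1 0 2 -1 0 -1 0 0 2 2 -1 1111 0 -4 -1
272 -2 -2 2 0 -3 -2 1 1 0 1 0 1 3 0 1 0 -3 0 0 4 0 0 1 2 0 -3 -6 3 1 -4 1
```

View pics/c.png

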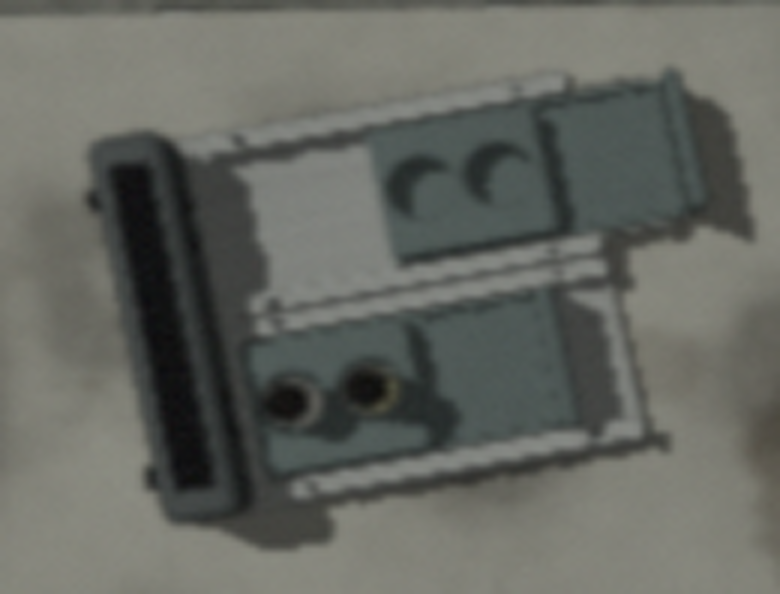

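The crop shows the reader with its head at left (px ~205–225). The empty tray is the upper one, standing out with its lip near px (300,192). The loaded tray is the lower one, with its lip near px (278,232) and dark vial caps at (233,240) and (246,238). The bystanders lie away to the right.

Run:
```python
from h import *
def an(P,box,lo,hi,nm):
    m=np.zeros(P.shape[:2],bool); m[box[0]:box[1],box[2]:box[3]]=1
    m&=(P[...,2]>lo)&(P[...,2]<hi); m=m.astype(np.uint8)
    n,l,st,_=cv2.connectedComponentsWithStats(m); k=1+np.argmax(st[1:,4])
    Q=P[l==k]; c,sz,a=cv2.minAreaRect(Q[:,:2].astype(np.float32))
    print(nm,len(Q),'rect c',np.round(c,4),'size',np.round(sz,4),'ang',round(a,2),'z',np.median(Q[:,2]).round(4))
    return Q
P=np.load('top.npz')['P']
an(P,(180,270,195,235),.062,.08,'head')
an(P,(176,212,292,310),.042,.058,'lip_b')
an(P,(214,248,268,286),.042,.058,'lip_a')
an(P,(230,246,226,240),.06,.08,'v1');an(P,(230,246,240,254),.06,.08,'v0')
S=np.load('scene.npz')['P']
# scene view: same by world-region gating
for nm,xy,lo,hi,r in(('lip_a',(.41,-.265),.045,.058,.05),('lip_b',(.50,-.32),.045,.058,.05)):
    pass
g=(S[...,0]>.3)&(S[...,0]<.6)&(S[...,1]>-.4)&(S[...,1]<-.05)
Q=S[g&(S[...,2]>.045)&(S[...,2]<.056)];np.save('q',Q);print(len(Q))
T=P[(P[...,2]>.06)&(P[...,2]<.08)&(P[...,0]>.3)&(P[...,0]<.6)&(P[...,1]>-.4)&(P[...,1]<0)]
print(T.min(0),T.max(0))
```

```text
head 979 rect c [ 0.428  -0.1116] size [0.1611 0.0322] ang 10.38 z 0.0702
lip_b 97 rect c [ 0.5032 -0.3057] size [0.0586 0.0082] ang 10.28 z 0.0503
lip_a 98 rect c [ 0.4136 -0.2557] size [0.0582 0.008 ] ang 10.21 z 0.0504
v1 50 rect c [ 0.3949 -0.1563] size [0.0157 0.0154] ang 89.4 z 0.0716
v0 51 rect c [ 0.4011 -0.185 ] size [0.0155 0.0155] ang 87.25 z 0.0717
409
[ 0.34815986 -0.19285052  0.06008746] [ 0.50824464 -0.00323262  0.07976119]
```

Run:
```python
from h import *
for n in('top','scene'):
    P=np.load(n+'.npz')['P'].reshape(-1,3); P=P[(P[:,2]<.9)]
    for x0 in np.arange(.25,.75,.1):
        print(n,round(x0,2),[int(1000*P[(abs(P[:,0]-x0-.05)<.05)&(abs(P[:,1]-y)<.05),2].max(initial=0)) for y in np.arange(-.6,.75,.1)])
s=read_state();print(R.from_rotvec(s['orientation']).as_matrix().round(3))
```

```text
top 0.25 [239, 9, 6, 173, 6, 250, 214, 194, 7, 29, 29, 0, 0, 0]
top 0.35 [205, 18, 10, 54, 75, 76, 267, 266, 196, 30, 28, 0, 0, 0]
top 0.45 [7, 35, 10, 57, 41, 76, 222, 210, 193, 130, 21, 0, 0, 0]
top 0.55 [6, 5, 17, 14, 5, 6, 5, 6, 128, 127, 5, 0, 0, 0]
top 0.65 [0, 0, 0, 0, 0, 0, 0, 0, 0, 0, 0, 0, 0, 0]
scene 0.25 [237, 7, 3, 171, 4, 249, 0, 196, 4, 28, 27, 3, 0, 0]
scene 0.35 [204, 17, 7, 53, 74, 75, 265, 264, 191, 28, 27, 3, 0, 0]
scene 0.45 [3, 34, 8, 54, 39, 74, 222, 191, 192, 126, 20, 3, 0, 0]
scene 0.55 [2, 2, 16, 3, 3, 3, 3, 1, 0, 128, 3, 3, 0, 0]
scene 0.65 [0, 0, 0, 0, 0, 0, 0, 0, 0, 0, 0, 2, 1, 1]
[[-0.918  0.397 -0.001]
 [ 0.397  0.918 -0.001]
 [ 0.    -0.001 -1.   ]]
```

Emit:
carry_out:
  targets:
    - {"hand":0,"x":0,"y":0,"z":-0.05,"az":0}
    - {"hand":0,"x":0,"y":0,"z":-0.096,"az":0.1}
    - {"hand":0,"x":-0.058,"y":-0.022,"z":-0.096,"az":0.25}
    - {"hand":0,"x":-0.115,"y":-0.043,"z":-0.096,"az":0.4}
    - {"hand":0,"x":-0.173,"y":-0.065,"z":-0.096,"az":0.55}
    - {"hand":0,"x":-0.23,"y":-0.087,"z":-0.096,"az":0.7}
    - {"hand":0,"x":-0.288,"y":-0.108,"z":-0.096,"az":0.85}
    - {"hand":0,"x":-0.345,"y":-0.13,"z":-0.096,"az":0.983}

```text
schema error: expected keys hand, x, y, z, ax, ay, az
```

Emit:
carry_out:
  targets:
    - {"hand":0,"x":0,"y":0,"z":-0.05,"ax":0,"ay":0,"az":0}
    - {"hand":0,"x":0,"y":0,"z":-0.096,"ax":0,"ay":0,"az":0.1}
    - {"hand":0,"x":-0.058,"y":-0.022,"z":-0.096,"ax":0,"ay":0,"az":0.25}
    - {"hand":0,"x":-0.115,"y":-0.043,"z":-0.096,"ax":0,"ay":0,"az":0.4}
    - {"hand":0,"x":-0.173,"y":-0.065,"z":-0.096,"ax":0,"ay":0,"az":0.55}
    - {"hand":0,"x":-0.23,"y":-0.087,"z":-0.096,"ax":0,"ay":0,"az":0.7}
    - {"hand":0,"x":-0.288,"y":-0.108,"z":-0.096,"ax":0,"ay":0,"az":0.85}
    - {"hand":0,"x":-0.345,"y":-0.13,"z":-0.096,"ax":0,"ay":0,"az":0.983}

```text
t: 1.15
tool_pos: [0.5042, 0.293, 0.5005]
orientation: [-2.018, -2.407, 0.0]
force: [1.2, 0.7, -0.6]
opening: 0.0174
gripper_force: 0.0
```

Run:
```python
from h import *
s=read_state();print(s['t'],s['tool_pos'],s['opening'],s['force'],s['q']);print(R.from_rotvec(s['orientation']).as_matrix().round(3))
```

```text
1.15 [0.50420727 0.29302496 0.50048164] 0.01739484702672245 [ 1.16262615  0.72350533 -0.5529301 ] [4.38508449e-01 6.55597738e-02 1.38462621e+00 1.03002527e-04
 1.69169214e+00 2.63122107e-01]
[[-0.175  0.985 -0.   ]
 [ 0.985  0.175 -0.   ]
 [ 0.    -0.    -1.   ]]
```

Emit:
carry_out:
  targets:
    - {"hand":0,"x":-0.06,"y":0,"z":0,"ax":0,"ay":0,"az":0}
    - {"hand":0,"x":-0.12,"y":0,"z":0,"ax":0,"ay":0,"az":0}
    - {"hand":0,"x":-0.18,"y":0,"z":0,"ax":0,"ay":0,"az":0}
    - {"hand":0,"x":-0.24,"y":-0.01,"z":0,"ax":0,"ay":0,"az":0}
    - {"hand":0,"x":-0.3,"y":-0.025,"z":0,"ax":0,"ay":0,"az":0}
    - {"hand":0,"x":-0.36,"y":-0.04,"z":0,"ax":0,"ay":0,"az":0}
    - {"hand":0,"x":-0.418,"y":-0.06,"z":0,"ax":0,"ay":0,"az":0}
    - {"hand":0,"x":-0.476,"y":-0.08,"z":0,"ax":0,"ay":0,"az":0}

```text
t: 2.15
tool_pos: [0.5089, -0.1899, 0.5005]
orientation: [-2.013, -2.412, -0.0]
force: [1.0, 0.5, 0.4]
opening: 0.0008
gripper_force: 0.0
```

Emit:
carry_out:
  targets:
    - {"hand":0,"x":-0.058,"y":-0.01,"z":0,"ax":0,"ay":0,"az":0}
    - {"hand":0,"x":-0.115,"y":-0.02,"z":0,"ax":0,"ay":0,"az":0}
    - {"hand":0,"x":-0.154,"y":-0.026,"z":0.03,"ax":0,"ay":0,"az":0}
    - {"hand":0,"x":-0.154,"y":-0.026,"z":0.09,"ax":0,"ay":0,"az":0}
    - {"hand":0,"x":-0.154,"y":-0.026,"z":0.15,"ax":0,"ay":0,"az":0}
    - {"hand":0,"x":-0.154,"y":-0.026,"z":0.2,"ax":0,"ay":0,"az":0}
    - {"hand":0,"x":-0.154,"y":-0.026,"z":0.2,"ax":0,"ay":0,"az":0}
    - {"hand":0,"x":-0.154,"y":-0.026,"z":0.2,"ax":0,"ay":0,"az":0}

```text
t: 3.15
tool_pos: [0.5122, -0.3446, 0.303]
orientation: [2.011, 2.41, 0.0]
force: [0.3, 0.3, 0.9]
opening: 0.0004
gripper_force: 0.0
```

```bash
cat > w.py <<'E'
from h import *
import sys
s=read_state();M=R.from_rotvec(s['orientation']).as_matrix();t=s['tool_pos']
print(s['t'],t,s['force'],s['opening']);print(M.round(4))
im,dep,P,p=pts(sys.argv[2] if len(sys.argv)>2 else 'wrist'); cv2.imwrite(f'pics/{sys.argv[1]}.png',im)
L=(P-t)@M   # tool frame
np.savez('last',im=im,P=P,L=L)
m=((P[...,2]>.042)&(P[...,2]<.058)&(abs(P[...,0]-.45)<.2)&(P[...,1]<-.1)&(P[...,1]>-.42)).astype(np.uint8)
n,l,st,_=cv2.connectedComponentsWithStats(m)
for k in range(1,n):
    if st[k,4]>60:
        c,sz,a=cv2.minAreaRect(P[l==k][:,:2].astype(np.float32))
        cc=(np.array([*c,t[2]])-t)@M
        print(st[k],'world',np.round(c,4),'size',np.round(sz,4),round(a,1),'tool',cc.round(4)[:2],'z',np.median(P[l==k][:,2]).round(4))
E
python3 w.py w1
```

```text
3.15 [ 0.51217866 -0.34455496  0.30296846] [0.27269373 0.27521509 0.8526964 ] 0.00044852025880270344
[[-0.1791  0.9838  0.0017]
 [ 0.9838  0.1791 -0.0014]
 [-0.0017  0.0015 -1.    ]]
[ 123   65   87   14 1094] world [ 0.4137 -0.2549] size [0.0599 0.0084] 10.4 tool [ 0.1059 -0.0808] z 0.0504
[239 158  79  11 846] world [ 0.5034 -0.3046] size [0.0595 0.0078] 10.2 tool [ 0.0409 -0.0015] z 0.0505
```

View pics/w1.png

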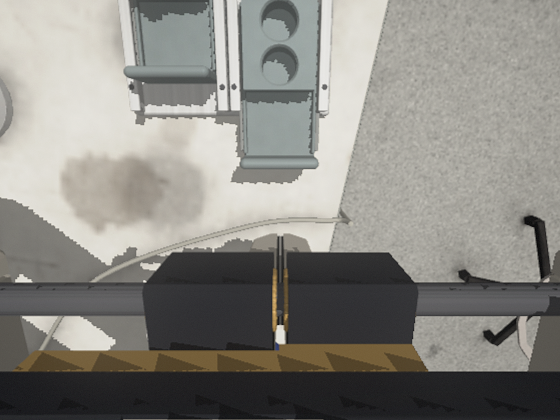

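The wrist view shows the empty tray's lip at (279,162), dead ahead of the fingertips at (280,240). The loaded tray's lip is at (168,72), and the way down is clear. I'll check the fingers' own extents from depth before descending.

Run:
```python
import numpy as np
d=np.load('last.npz');L=d['L']
for r in (238,246,254,262,275,290,320,345,360):
    g=np.where(L[r,:,2]<.2)[0]
    if len(g): print(r,g.min(),g.max(),'ymin/max',L[r,g,1].min().round(3),L[r,g,1].max().round(3),'x',np.median(L[r,g,0]).round(3),'z',np.percentile(L[r,g,2],[0,50,100]).round(3), 'mid',L[r,281].round(3))
```

```text
238 21 304 ymin/max -0.014 0.013 x 0.01 z [0.02  0.178 0.182] mid [0.008 0.    0.181]
246 196 528 ymin/max -0.015 0.014 x 0.01 z [0.02  0.166 0.17 ] mid [0.008 0.    0.17 ]
254 0 559 ymin/max -0.079 0.078 x 0.036 z [0.02  0.095 0.16 ] mid [0.008 0.    0.159]
262 0 559 ymin/max -0.079 0.078 x 0.036 z [0.02  0.09  0.154] mid [0.008 0.    0.15 ]
275 0 559 ymin/max -0.08 0.079 x 0.036 z [0.02  0.083 0.153] mid [0.008 0.    0.138]
290 0 559 ymin/max -0.068 0.067 x 0.031 z [0.02  0.085 0.088] mid [ 0.03  -0.     0.087]
320 0 559 ymin/max -0.079 0.078 x 0.028 z [0.02  0.078 0.127] mid [-0.005 -0.     0.126]
345 0 559 ymin/max -0.079 0.078 x 0.022 z [0.02  0.078 0.104] mid [ 0.023 -0.     0.077]
360 0 559 ymin/max -0.08 0.078 x 0.022 z [0.02  0.073 0.101] mid [ 0.022 -0.     0.073]
```

Emit:
carry_out:
  targets:
    - {"hand":0,"x":0,"y":0,"z":0.04,"ax":0,"ay":0,"az":0}
    - {"hand":0,"x":0,"y":-0.001,"z":0.08,"ax":0,"ay":0,"az":0}
    - {"hand":0,"x":0.01,"y":-0.001,"z":0.08,"ax":0,"ay":0,"az":0}
    - {"hand":0,"x":0.02,"y":-0.001,"z":0.08,"ax":0,"ay":0,"az":0}
    - {"hand":0,"x":0.026,"y":-0.001,"z":0.08,"ax":0,"ay":0,"az":0}
    - {"hand":0,"x":0.032,"y":-0.001,"z":0.08,"ax":0,"ay":0,"az":0}
    - {"hand":0,"x":0.038,"y":-0.001,"z":0.08,"ax":0,"ay":0,"az":0}
    - {"hand":0,"x":0.044,"y":-0.001,"z":0.08,"ax":0,"ay":0,"az":0}

```text
t: 4.2
tool_pos: [0.5029, -0.301, 0.2214]
orientation: [2.012, 2.411, -0.0]
force: [0.9, -1.7, 2.1]
opening: 0.0007
gripper_force: 1.2
```

Emit:
carry_out:
  targets:
    - {"hand":0,"x":0.007,"y":0,"z":0,"ax":0,"ay":0,"az":0}
    - {"hand":0,"x":0.014,"y":0,"z":0,"ax":0,"ay":0,"az":0}
    - {"hand":0,"x":0.021,"y":0,"z":0,"ax":0,"ay":0,"az":0}
    - {"hand":0,"x":0.027,"y":0,"z":0,"ax":0,"ay":0,"az":0}
    - {"hand":0,"x":0.033,"y":0,"z":0,"ax":0,"ay":0,"az":0}
    - {"hand":0,"x":0.037,"y":0,"z":0,"ax":0,"ay":0,"az":0}
    - {"hand":0,"x":0.04,"y":0,"z":0,"ax":0,"ay":0,"az":0}
    - {"hand":0,"x":0.043,"y":0,"z":0,"ax":0,"ay":0,"az":0}

```text
t: 5.2
tool_pos: [0.4949, -0.2586, 0.2206]
orientation: [-2.013, -2.412, 0.0]
force: [1.2, -2.0, 1.0]
opening: 0.0006
gripper_force: 1.1
```

```bash
python3 w.py t2 top
```

```text
5.2 [ 0.49494026 -0.25858184  0.22063715] [ 1.22709876 -2.02147091  0.9507008 ] 0.0006123177993233352
[[-1.790e-01  9.839e-01 -2.000e-04]
 [ 9.839e-01  1.790e-01  1.000e-04]
 [ 1.000e-04 -2.000e-04 -1.000e+00]]
```

Emit:
carry_out:
  targets:
    - {"hand":0,"x":0.0015,"y":0,"z":0,"ax":0,"ay":0,"az":0}
    - {"hand":0,"x":0.003,"y":0,"z":0,"ax":0,"ay":0,"az":0}
    - {"hand":0,"x":0.004,"y":0,"z":0,"ax":0,"ay":0,"az":0}
    - {"hand":0,"x":0.005,"y":0,"z":0,"ax":0,"ay":0,"az":0}

```text
t: 5.75
tool_pos: [0.4941, -0.2541, 0.2207]
orientation: [2.012, 2.412, -0.001]
force: [2.1, -7.5, -3.4]
opening: 0.0004
gripper_force: 3.5
```

Emit:
carry_out:
  targets:
    - {"hand":0,"x":0.0005,"y":0,"z":0,"ax":0,"ay":0,"az":0}
    - {"hand":0,"x":0.001,"y":0,"z":0,"ax":0,"ay":0,"az":0}

```text
t: 6.0
tool_pos: [0.494, -0.2538, 0.2208]
orientation: [2.012, 2.41, -0.002]
force: [2.9, -9.5, -5.2]
opening: 0.0006
gripper_force: 5.0
```

Emit:
carry_out:
  targets:
    - {"hand":0,"x":0.0005,"y":0,"z":0,"ax":0,"ay":0,"az":0}
    - {"hand":0,"x":0.001,"y":0,"z":0,"ax":0,"ay":0,"az":0}

```text
t: 6.25
tool_pos: [0.4939, -0.2534, 0.2208]
orientation: [2.011, 2.409, -0.003]
force: [3.9, -14.8, -6.9]
opening: 0.0002
gripper_force: 7.1
```

The force rises to 15 N and the tip stalls where the stop is predicted. I'll back off, rise and verify.

Emit:
carry_out:
  targets:
    - {"hand":0,"x":-0.005,"y":0,"z":0,"ax":0,"ay":0,"az":0}
    - {"hand":0,"x":-0.02,"y":0,"z":0,"ax":0,"ay":0,"az":0}
    - {"hand":0,"x":-0.04,"y":0,"z":0,"ax":0,"ay":0,"az":0}
    - {"hand":0,"x":-0.05,"y":-0.02,"z":-0.04,"ax":0,"ay":0,"az":0}
    - {"hand":0,"x":-0.05,"y":-0.05,"z":-0.08,"ax":0,"ay":0,"az":0}
    - {"hand":0,"x":-0.05,"y":-0.08,"z":-0.08,"ax":0,"ay":0,"az":0}
    - {"hand":0,"x":-0.05,"y":-0.08,"z":-0.08,"ax":0,"ay":0,"az":0}
    - {"hand":0,"x":-0.05,"y":-0.08,"z":-0.08,"ax":0,"ay":0,"az":0}

```text
t: 7.25
tool_pos: [0.4242, -0.3159, 0.3006]
orientation: [-2.014, -2.411, -0.0]
force: [-1.0, 0.3, 0.5]
opening: 0.0006
gripper_force: 0.0
```

```bash
python3 w.py w2
```

```text
7.25 [ 0.42422423 -0.31591024  0.30059927] [-0.98306427  0.28233084  0.45104838] 0.000576037609843315
[[-1.782e-01  9.840e-01  1.000e-04]
 [ 9.840e-01  1.782e-01  3.000e-04]
 [ 3.000e-04  2.000e-04 -1.000e+00]]
[266  17  32  31 367] world [ 0.4017 -0.1878] size [0.021 0.015] 11.5 tool [0.1301 0.0006] z 0.0553
[ 48 115  42  91 989] world [ 0.2626 -0.3019] size [0.02   0.0658] 4.6 tool [ 0.0425 -0.1565] z 0.0503
[240 130  82  12 946] world [ 0.4133 -0.2551] size [0.0595 0.008 ] 10.2 tool [0.0618 0.0001] z 0.0504
[347 130  84  12 964] world [ 0.492  -0.2409] size [0.0601 0.008 ] 10.2 tool [0.0618 0.0801] z 0.0504
```

View pics/w2.png

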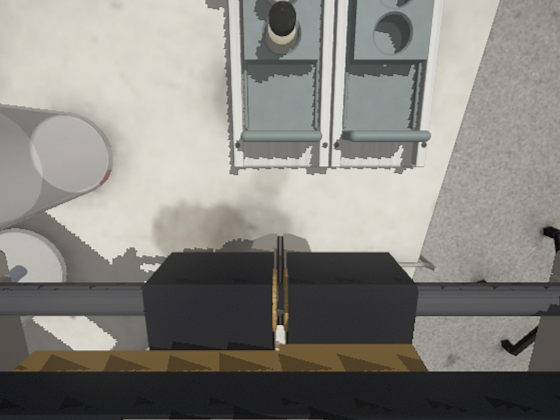

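Both lips are now flush, at px row 136, so the empty tray is home. The loaded lip at (281,135) is centred on the fingers. A beaker stands at left (px 0–110), so I'll check its gap to the gripper body.

Run:
```python
import numpy as np
L=np.load('last.npz')['L'];P=np.load('last.npz')['P']
for n,P in(('w',P),('top',np.load('top.npz')['P']),('sc',np.load('scene.npz')['P'])):
    t=np.array([.4242,-.3159,.3006]);M=np.array([[-.1782,.984,0],[.984,.1782,0],[0,0,-1]])
    L=(P-t)@M
    m=(P[...,2]>.05)&(P[...,2]<.25)&(L[...,1]<-.05)&(L[...,1]>-.25)&(abs(L[...,0])<.15)&(L[...,2]>.1)
    Q=L[m]; print(n,len(Q),Q[:,1].max(initial=-9),np.percentile(Q[:,1],99) if len(Q) else '', P[m][:,2].max(initial=0))
    for x in np.arange(-.15,.15,.03):
        q=Q[abs(Q[:,0]-x)<.015]; print(round(x,2),len(q),np.percentile(q[:,1],98).round(3) if len(q) else '')
```

```text
w 8528 -0.07747388425748433 -0.07851643133921095 0.2005894793390381
-0.15 0 
-0.12 0 
-0.09 58 -0.209
-0.06 132 -0.208
-0.03 150 -0.211
0.0 381 -0.078
0.03 3550 -0.079
0.06 3812 -0.144
0.09 445 -0.155
0.12 0 
top 2339 -0.13829471027168935 -0.14058974753145448 0.18373538176602555
-0.15 0 
-0.12 97 -0.225
-0.09 129 -0.203
-0.06 90 -0.201
-0.03 130 -0.208
0.0 287 -0.154
0.03 692 -0.141
0.06 687 -0.141
0.09 227 -0.146
0.12 0 
sc 5333 -0.13676023929698358 -0.14218299156400283 0.1723679377104378
-0.15 0 
-0.12 78 -0.229
-0.09 318 -0.203
-0.06 592 -0.201
-0.03 685 -0.21
0.0 678 -0.156
0.03 1250 -0.143
0.06 1228 -0.141
0.09 504 -0.149
0.12 0
```

Emit:
carry_out:
  targets:
    - {"hand":0,"x":0.045,"y":0,"z":0,"ax":0,"ay":0,"az":0}
    - {"hand":0,"x":0.09,"y":0,"z":0,"ax":0,"ay":0,"az":0}
    - {"hand":0,"x":0.09,"y":0,"z":0.005,"ax":0,"ay":0,"az":0}
    - {"hand":0,"x":0.09,"y":0,"z":0.035,"ax":0,"ay":0,"az":0}
    - {"hand":0,"x":0.09,"y":0,"z":0.065,"ax":0,"ay":0,"az":0}
    - {"hand":0,"x":0.09,"y":0,"z":0.087,"ax":0,"ay":0,"az":0}
    - {"hand":0,"x":0.09,"y":0,"z":0.087,"ax":0,"ay":0,"az":0}
    - {"hand":0,"x":0.082,"y":0,"z":0.087,"ax":0,"ay":0,"az":0}

```text
t: 8.3
tool_pos: [0.4099, -0.2351, 0.2143]
orientation: [2.012, 2.413, 0.0]
force: [0.7, -0.4, 0.2]
opening: 0.0003
gripper_force: 0.0
```

Emit:
carry_out:
  targets:
    - {"hand":0,"x":-0.004,"y":0,"z":0,"ax":0,"ay":0,"az":0}
    - {"hand":0,"x":-0.008,"y":0,"z":0,"ax":0,"ay":0,"az":0}
    - {"hand":0,"x":-0.012,"y":0,"z":0,"ax":0,"ay":0,"az":0}
    - {"hand":0,"x":-0.016,"y":0,"z":0,"ax":0,"ay":0,"az":0}
    - {"hand":0,"x":-0.02,"y":0,"z":0,"ax":0,"ay":0,"az":0}
    - {"hand":0,"x":-0.024,"y":0,"z":0,"ax":0,"ay":0,"az":0}

```text
t: 9.05
tool_pos: [0.4137, -0.2585, 0.2137]
orientation: [-2.013, -2.412, -0.0]
force: [1.0, 2.3, 1.5]
opening: 0.0002
gripper_force: 1.1
```

Emit:
carry_out:
  targets:
    - {"hand":0,"x":-0.005,"y":0,"z":0,"ax":0,"ay":0,"az":0}
    - {"hand":0,"x":-0.01,"y":0,"z":0,"ax":0,"ay":0,"az":0}
    - {"hand":0,"x":-0.015,"y":0,"z":0,"ax":0,"ay":0,"az":0}
    - {"hand":0,"x":-0.02,"y":0,"z":0,"ax":0,"ay":0,"az":0}
    - {"hand":0,"x":-0.025,"y":0,"z":0,"ax":0,"ay":0,"az":0}
    - {"hand":0,"x":-0.03,"y":0,"z":0,"ax":0,"ay":0,"az":0}
    - {"hand":0,"x":-0.035,"y":0,"z":0,"ax":0,"ay":0,"az":0}
    - {"hand":0,"x":-0.04,"y":0,"z":0,"ax":0,"ay":0,"az":0}

```text
t: 10.05
tool_pos: [0.4209, -0.2979, 0.2137]
orientation: [-2.013, -2.412, 0.0]
force: [-0.4, 2.3, 1.8]
opening: 0.0005
gripper_force: 1.1
```

Emit:
carry_out:
  targets:
    - {"hand":0,"x":-0.005,"y":0,"z":0,"ax":0,"ay":0,"az":0}
    - {"hand":0,"x":-0.01,"y":0,"z":0,"ax":0,"ay":0,"az":0}
    - {"hand":0,"x":-0.014,"y":0,"z":0,"ax":0,"ay":0,"az":0}
    - {"hand":0,"x":-0.018,"y":0,"z":0,"ax":0,"ay":0,"az":0}
    - {"hand":0,"x":-0.022,"y":0,"z":0,"ax":0,"ay":0,"az":0}
    - {"hand":0,"x":-0.025,"y":0,"z":0,"ax":0,"ay":0,"az":0}
    - {"hand":0,"x":-0.028,"y":0,"z":0,"ax":0,"ay":0,"az":0}
    - {"hand":0,"x":-0.03,"y":0,"z":0,"ax":0,"ay":0,"az":0}

```text
t: 11.05
tool_pos: [0.4262, -0.3273, 0.2137]
orientation: [-2.013, -2.412, 0.0]
force: [-0.3, 1.9, 0.2]
opening: 0.0004
gripper_force: 1.0
```

Emit:
carry_out:
  targets:
    - {"hand":0,"x":-0.001,"y":0,"z":0,"ax":0,"ay":0,"az":0}
    - {"hand":0,"x":-0.002,"y":0,"z":0,"ax":0,"ay":0,"az":0}
    - {"hand":0,"x":-0.003,"y":0,"z":0,"ax":0,"ay":0,"az":0}
    - {"hand":0,"x":-0.004,"y":0,"z":0,"ax":0,"ay":0,"az":0}

```text
t: 11.55
tool_pos: [0.4269, -0.3311, 0.2137]
orientation: [-2.013, -2.412, -0.0]
force: [0.4, 5.1, 1.0]
opening: 0.0003
gripper_force: 2.5
```

Emit:
carry_out:
  targets:
    - {"hand":0,"x":-0.0005,"y":0,"z":0,"ax":0,"ay":0,"az":0}
    - {"hand":0,"x":-0.001,"y":0,"z":0,"ax":0,"ay":0,"az":0}
    - {"hand":0,"x":-0.001,"y":0,"z":0,"ax":0,"ay":0,"az":0}

```text
t: 11.92
tool_pos: [0.427, -0.3314, 0.2136]
orientation: [-2.012, -2.411, -0.001]
force: [-0.8, 6.4, 4.9]
opening: 0.0003
gripper_force: 3.7
```

Emit:
carry_out:
  targets:
    - {"hand":0,"x":0.005,"y":0,"z":0,"ax":0,"ay":0,"az":0}
    - {"hand":0,"x":0.015,"y":0,"z":0,"ax":0,"ay":0,"az":0}
    - {"hand":0,"x":0.015,"y":0,"z":-0.005,"ax":0,"ay":0,"az":0}
    - {"hand":0,"x":0.015,"y":0,"z":-0.035,"ax":0,"ay":0,"az":0}
    - {"hand":0,"x":0.015,"y":0,"z":-0.08,"ax":0,"ay":0,"az":0}
    - {"hand":0,"x":0.0,"y":0,"z":-0.13,"ax":0,"ay":0,"az":0}
    - {"hand":0,"x":-0.04,"y":0,"z":-0.16,"ax":0,"ay":0,"az":0}
    - {"hand":0,"x":-0.06,"y":0,"z":-0.16,"ax":0,"ay":0,"az":0}

```text
t: 12.92
tool_pos: [0.4385, -0.3933, 0.3786]
orientation: [2.008, 2.406, -0.002]
force: [0.2, -0.0, -0.8]
opening: 0.0007
gripper_force: 0.0
```

```bash
python3 w.py w3
```

```text
12.925 [ 0.43852334 -0.39328185  0.3785798 ] [ 0.16127745 -0.02880471 -0.7586213 ] 0.0006828529567688596
[[-0.1786  0.9839  0.0051]
 [ 0.9839  0.1786 -0.0062]
 [-0.007   0.0039 -1.    ]]
[268  20  24  24 206] world [ 0.4124 -0.2469] size [0.0208 0.0155] 11.6 tool [0.1487 0.0004] z 0.0551
[ 92  28  31  76 558] world [ 0.2628 -0.3064] size [0.0659 0.0192] 84.6 tool [ 0.1169 -0.1573] z 0.0504
[333  38  67  11 682] world [ 0.4922 -0.2413] size [0.0601 0.008 ] 10.4 tool [0.1399 0.0799] z 0.0503
[268  55  24  23 153] world [ 0.4172 -0.276 ] size [0.0212 0.0158] 3.8 tool [0.1192 0.    ] z 0.0555
[249 139  61   8 478] world [ 0.4295 -0.3436] size [0.0597 0.007 ] 10.2 tool [0.0505 0.    ] z 0.0505
```

View pics/w3.png

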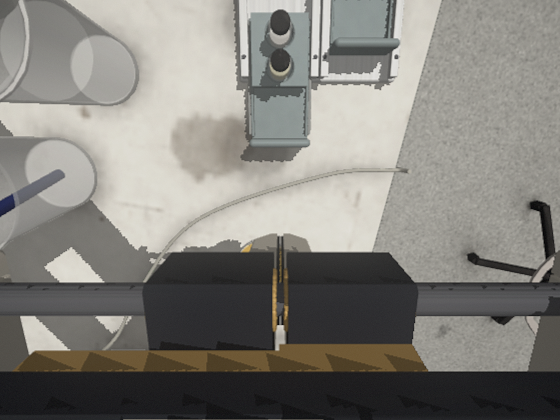

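The picture shows the loaded tray out by 89 mm (lips at rows 142 and 43). Both vials stand in their wells at (280,25) and (280,63), the empty tray is home, and the arm is clear.

```bash
python3 -c "
from plant import robot
print(robot.close_job())"
```

```text
the job is handed in; nothing more can be done
None
```

The empty tray was pushed home against its stop, then the loaded tray was drawn out about 89 of 90 mm with both vials standing; the job is handed in (no verdict was returned).

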